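Open and prime the bench spray canister

ROBOT

A 6-joint arm with a two-finger parallel gripper is mounted at the origin on a cart in front of the work surface, level with it; the furniture and walls round the work are solid. World frame = base frame: x ahead of the robot, y to its left, z up, the work surface at z = 0. Lengths are in m, angles in rad, forces in N, time in s.
With the tool pointing down it reaches from about 0.35 to 0.775 m from the base axis. Payload 5.5 kg.
Tool frame: the origin (TCP) lies between the finger pads; the fingertips stand 11 mm ahead of it and the grasp point (between the pads) lies 8 mm behind it (tips_ahead is the distance from the TCP to the fingertips, in m); z points along the fingers, y is the line along which they close (so a half turn about z gives the same grasp; the last joint's range is limited). The gripper opens to 85 mm and grips with 20 to 120 N. Pads are 22 mm wide; open, the fingers measure 114 mm over their backs; the gripper's body (76 mm by 85 mm) begins 54 mm behind the grasp point. The pads swing forward as they close: fully open they stand 13 mm farther back than shut.
Start: joints at [-1.354, 0.313, 0.046, 1.304, 0, 1.431], TCP at [0.201, -0.539, 0.242] pointing down, gripper open.
Joint ranges: [-2.76, 2.76], [-0.86, 1.69], [-1.03, 1.26], [-2.2, 2.34], [-1.47, 1.5], [-3.14, 3.14]. Speed limits (rad/s): [2.57, 2.57, 3.14, 3.14, 3.14, 3.14].

INTERFACE

Orientations are given as a unit quaternion [w, x, y, z].
In Python, from workcell import * gives the robot as it stands. The module is installed in compiled form; this text tells all that it offers.
- The arm moves only by the tool jog_arm, never from a script. Its argument "moves" is a list of rows, each an object with "fingers": the closure, from 0 (fully open) to 1 (shut); "slide": the shift along the tool's x, y, z in mm, a list of three; "angular": the turn, a rotation vector about the tool's x, y, z in degrees, a list of three. A call has 1 to 10 rows; each row is the pose to reach, as a shift and turn from the pose commanded when the call began, along the tool's axes at that moment; what a row does not reach only later rows make up. A row lasts 1/12 s, in which the tool goes at most 41.7 mm and 7.16 degrees, less where a joint would pass 70% of its speed; a pose out of reach is approached as far as the arm can. A call with a gripper value outside its range is refused whole. The fingers move at their own pace and stop on an object; "squeeze" is the grip in N (left out, the last holds). Time passes only in rows, so rows that repeat a pose let the fingers close. It gives the time, the measured TCP pose, the force, the opening and the grip force at its end, in the units of the state.
- get_state(): the state, without advancing time (a new reading comes with each control period).
- read_camera(name): name is "side" or "top"; returns a dict with "color" (400x640x3 uint8, red, green, blue), "fovy" (degrees; the focal length in pixels is half the picture's height over the tangent of half this angle, whatever the lens; pixels are square), "cx", "cy" (the principal point, pixels), "D" ([k1, k2, p1, p2, k3] as OpenCV has them; the pictures are not rectified), "world_from_camera" (4x4, takes a point from camera to world coordinates). Camera axes: x right, y down, z forward; pixel columns grow to the right and rows downward; lengths in m; the calibration is good to about 2 mm. A picture is of the moment at which its call begins. There is no depth.
- hand_in(): hands the job in; it is judged then, once.
Trained networks look in a picture, given as the dict that the camera call returned (one of the last four; its "shot" number tells which), for a name from the list of things; names that differ only in an ending like _2 or _b are one class to them, and where a whole thing is asked for, a point or a joint stands for the part that bears it (a point fixed in the world has none). Each returns a list of dicts, best first, with "p" (0 to 1); they miss things now and then, are a little off and sometimes report something else, mostly with a low value. They report only what shows in the picture. A call takes as long as a camera call. They do not tell look-alikes from the thing itself.
- look_for(target, picture): "point" ([column, row] in pixels, amid what is visible of it).
- tip_of(target, picture): "point" ([column, row] in pixels: a listed point, or the origin of a listed thing).
The state is a dict: "clock": time; "joint_pos": joint angles; "qvel": joint speeds; "tau": joint torques, N m; "tcp_pos": TCP position; "orientation": TCP orientation; "wrist_force": force on the tool from outside, world axes, zero at the start; "ft_torque": the same for the moment, N m; "finger_gap": finger opening in m; "grip_force": force on a finger pad.
Only numpy, scipy, OpenCV 4.12 (cv2) and the standard library are available. Lean on these libraries where they do the work, as an engineer would, in place of code of your own. Each camera call takes 0.05 s, during which the arm holds its last target. There are 200 camera calls.

TASK

Get the shorter of the two spray canisters ready for use: unscrew its cap, lift it off and set it down gently, upright, on the free part of the slate board. Then gently press the nozzle all the way down and let it spring back up. Leave the taller canister alone, and do not knock over or shift the tin, the stamps or the torch.

Things in the scene. Friction and masses are not known exactly. Their poses are not given: they have to be found in the camera images.
- short_can: The shorter spray canister: bare aluminium cylinder of 60 mm diameter on a black foot ring of 72 mm diameter, fixed to the worktop. Origin: centre of its underside, z up along its axis. Its shoulder is 100 mm up, the top of the cap on it 156 mm. Under the cap: a black threaded neck (19 mm radius, up to 128 mm) and the sprung nozzle. Pushes over 45 N on it count as damage.
- screw_cap: Loose grey ribbed screw cap of the short canister: 50 mm diameter, 56 mm high, open below, 50 g. Origin: centre of its underside, z up; at the start on the canister's shoulder at 100 mm. Turn anticlockwise seen from above; it rises 13 mm a turn (1 mm play) and frees after one full turn (6.3 rad). Turns easily, stays put between grasps. Lift its underside over 150 mm to clear the nozzle.
- nozzle_top (a point): Centre of the top of the sprung nozzle, a white button of 23 mm diameter on the short canister's axis, hidden under the cap at the start. At rest it is 145 mm above the worktop.
- nozzle (a joint): How far the nozzle is pressed down, in m: 0 at rest, 0.007 fully down (hard stop). It is sprung: it starts to move at 2 N, needs about 6 N fully down, and returns by itself.
- tall_can: The taller canister: same width and look as the short one, but 201 mm high to the top of its cap, which is sealed on. Fixed to the worktop, origin at the centre of its underside. Not to be touched.
- slate: The slate board, dark grey, flat, 150 mm along its x by 128 mm along its y and 6 mm thick, fixed to the worktop. Origin: centre of its underside, z up. A tin stands towards one end (its +x end); the free end is towards its -x.
- tin: Bystander: light round metal tin, 65 mm diameter, 52 mm high, loose, standing on the slate. Origin: centre of its underside.
- stamp_a: Bystander: wooden stamp standing upright, 25 mm diameter, 75 mm high, loose, close to the short canister on its far side. Origin: centre of its underside.
- stamp_b: Bystander: wooden stamp standing upright, 25 mm diameter, 71 mm high, loose, close to the short canister on its near side. Origin: centre of its underside.
- torch: Bystander: black torch standing on its head, 52 mm diameter, 134 mm high, loose, in front of the tall canister. Origin: centre of its underside.
There are look-alikes about, which are no part of the job. What is shaped like the screw_cap but red or turquoise is not meant.

How it is judged:
By the outcome, as a careful person would: the job done as asked, in the order asked, and still so for the second after the job is handed in, with the robot touching nothing.
It also fails if it takes over 64 s, if anything falls off the work surface, if the arm or the gripper's body presses on something with over 40 N, if the wrist force passes 120 N, or if a joint passes its speed limit or range.

## Working session

There is one attempt and no reset: what is moved stays moved. The work goes in short steps, Python scripts to look and compute and a tool call to move; the robot and the scene stay as the last step left them, time stands still between calls to the robot, and variables do not carry over. Pictures are saved under pics/ and viewed, at most 10 in all, crops included, and the job is handed in when it is done.

Besides the shell and the picture viewer there is one more tool, called after "Call:" as a command line: name --argument value ..., lists and objects as JSON in quotes. jog_arm: Moves the arm, as the interface text tells. Its arguments: {"type":"object","properties":{"moves":{"type":"array","items":{"type":"object","properties":{"fingers":{"type":"number"},"slide":{"type":"array","items":{"type":"number"}},"angular":{"type":"array","items":{"type":"number"}}}}},"squeeze":{"type":"number"}},"required":["moves"]}

```bash
mkdir -p pics
cat > h.py <<'E'
from workcell import *
import numpy as np, cv2
def K(p):
    h=p["color"].shape[0]; f=h/2/np.tan(np.radians(p["fovy"])/2)
    return np.array([[f,0,p["cx"]],[0,f,p["cy"]],[0,0,1]])
def ray(p,uv):
    n=cv2.undistortPoints(np.array([[uv]],float),K(p),np.array(p["D"],float))[0,0]
    T=np.array(p["world_from_camera"]); return T[:3,3],T[:3,:3]@np.array([n[0],n[1],1])
def at_z(p,uv,z):
    o,d=ray(p,uv); return o+d*(z-o[2])/d[2]
def proj(p,X):
    T=np.linalg.inv(np.array(p["world_from_camera"]))
    return cv2.projectPoints(np.atleast_2d(np.array(X,float)),cv2.Rodrigues(T[:3,:3])[0],T[:3,3],K(p),np.array(p["D"],float))[0][:,0]
def save(p,n,img=None):
    cv2.imwrite(f"pics/{n}.png",cv2.cvtColor(p["color"] if img is None else img,cv2.COLOR_RGB2BGR))
E
python3 - <<'E'
from h import *
np.set_printoptions(precision=4,suppress=True)
s=get_state();print(s["tcp_pos"],s["orientation"],s["finger_gap"])
for n in ("top","side"):
    p=read_camera(n); save(p,n+"0"); print(n,np.array(p["world_from_camera"]))
    for t in "short_can screw_cap tall_can slate tin stamp_a torch".split():
        print(t,[(np.round(q["point"],1),round(q["p"],2),at_z(p,q["point"],0.1 if t=="screw_cap" else 0.006 if t=="tin" else 0)[:2]) for q in tip_of(t,p)[:4]])
E
```

```text
[ 0.2007 -0.5383  0.2414] [-0.0009  0.9841  0.1775 -0.0001] 0.08544402285469652
top [[ 0.0023 -0.9909  0.1348  0.3818]
 [-1.     -0.0018  0.0042 -0.1901]
 [-0.0039 -0.1348 -0.9909  0.9843]
 [ 0.      0.      0.      1.    ]]
short_can [(array([327.1, 184.1]), 0.65, array([ 0.5242, -0.1999]))]
screw_cap [(array([331.5, 176.2]), 0.78, array([ 0.5245, -0.207 ])), (array([251., 192.]), 0.71, array([ 0.4948, -0.0588])), (array([327.4, 253.4]), 0.63, array([ 0.3831, -0.1995])), (array([231.5, 140.3]), 0.56, array([ 0.5925, -0.0197]))]
tall_can [(array([252.5, 190.3]), 0.9, array([ 0.5111, -0.0469])), (array([327.4, 214. ]), 0.44, array([ 0.4628, -0.2006]))]
slate [(array([411.4, 191.1]), 0.59, array([ 0.51 , -0.373]))]
tin [(array([406.1, 212. ]), 0.84, array([ 0.4665, -0.3601]))]
stamp_a [(array([327.5, 213.1]), 0.58, array([ 0.4646, -0.2008])), (array([333.5, 154.8]), 0.55, array([ 0.5854, -0.2131]))]
torch [(array([242.1, 223.9]), 0.97, array([ 0.4421, -0.027 ])), (array([333.1, 178.7]), 0.38, array([ 0.5354, -0.2122]))]
side [[ 0.996  -0.0626  0.063   0.4541]
 [-0.0857 -0.4924  0.8661 -1.1031]
 [-0.0232 -0.8681 -0.4959  0.6382]
 [ 0.      0.      0.      1.    ]]
short_can [(array([311.5, 248.6]), 0.66, array([ 0.5229, -0.184 ]))]
screw_cap [(array([312.3, 212.4]), 0.77, array([ 0.5254, -0.1979])), (array([248.2, 256.3]), 0.7, array([ 0.396 , -0.3387])), (array([272.5, 237.1]), 0.69, array([ 0.4414, -0.2808])), (array([345.8, 204.3]), 0.55, array([ 0.5988, -0.1733]))]
tall_can [(array([305.7, 215.7]), 0.96, array([ 0.5214, -0.0434]))]
slate [(array([314.6, 307.1]), 0.74, array([ 0.5116, -0.3748]))]
tin [(array([293.4, 304. ]), 0.9, array([ 0.4726, -0.3686]))]
stamp_a [(array([340.9, 250.8]), 0.75, array([ 0.5854, -0.1999])), (array([286.4, 254.6]), 0.6, array([ 0.4672, -0.2001]))]
torch [(array([272.7, 213.1]), 0.8, array([ 0.442, -0.021]))]
```

View pics/top0.png

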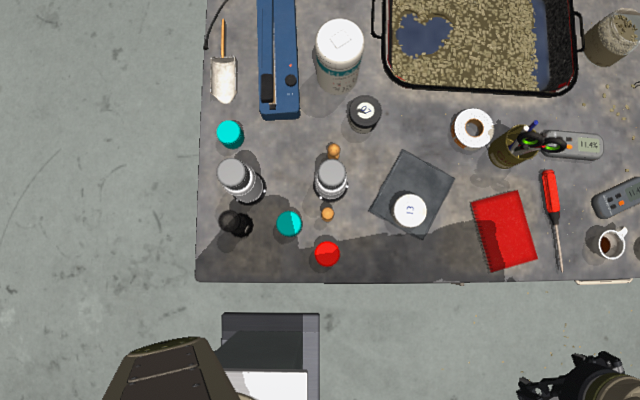

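View pics/side0.png

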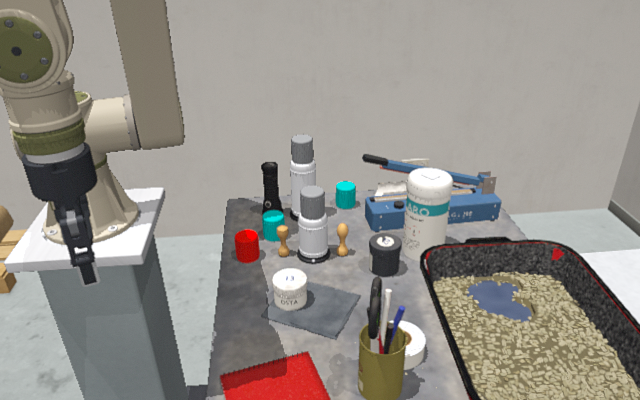

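The top view shows the short can's cap at about (331,172), with the stamps at (334,150) and (327,213). The tall can is at (235,175), and the slate's corners are near (405,150), (455,180), (420,238) and (370,208), with the tin at (410,210). The side view agrees: short can cap at (312,200), slate at (313,305).

Run:
```python
from h import *
np.set_printoptions(precision=4,suppress=True)
c=np.array([[405,150],[455,180],[420,238],[370,208]],float)
p=read_camera("top"); q=read_camera("side")
g=cv2.cornerSubPix(cv2.cvtColor(p["color"],cv2.COLOR_RGB2GRAY),c.astype(np.float32).reshape(-1,1,2),(5,5),(-1,-1),(3,30,.01)).reshape(-1,2)
W=np.array([at_z(p,u,.006) for u in g]);print(g,W,W.mean(0),[np.linalg.norm(W[i]-W[i-1]) for i in range(4)])
d=(W[3]+W[2]-W[0]-W[1]);print("slate x yaw",np.degrees(np.arctan2(d[1],d[0])))
# cap axis by overlaying model at short-can candidates
th=np.linspace(0,2*np.pi,40)
def ring(x,y,z,r): return np.c_[x+r*np.cos(th),y+r*np.sin(th),0*th+z]
crops=[]
for P,(u,v) in ((p,(330,180)),(q,(312,225))):
    S=5; im=cv2.resize(P["color"],None,fx=S,fy=S,interpolation=cv2.INTER_CUBIC)
    for z,r in ((.156,.025),(.1,.03),(0,.036)):
        cv2.polylines(im,[((proj(P,ring(.5243,-.199,z,r))+.5)*S).astype(int)],True,(255,0,0),1)
    crops.append(im[(v-50)*S:(v+50)*S,(u-40)*S:(u+40)*S])
save(p,"ov",np.hstack(crops))
for P in(p,q):
    print([(r["point"],r["p"]) for r in look_for("screw_cap",P)[:2]],proj(P,[.5243,-.199,.128]))
    print(proj(P,[[.5243,-.199,.156],[.5343,-.199,.156],[.5243,-.189,.156]]))
```

```text
[[401.5129 148.1687]
 [454.8718 177.5221]
 [420.     238.    ]
 [367.115  210.7146]] [[ 0.5986 -0.3535  0.006 ]
 [ 0.5376 -0.463   0.006 ]
 [ 0.4138 -0.3875  0.006 ]
 [ 0.4691 -0.2809  0.006 ]] [ 0.5048 -0.3712  0.006 ] [np.float64(0.14852054501195752), np.float64(0.12536473438317525), np.float64(0.1449957452907481), np.float64(0.12007510254078196)]
slate x yaw 149.6543625747754
[([331.4, 175.5], 0.77), ([287.6, 222.9], 0.73)] [[327.3023 173.7903]]
[[327.4704 171.1339]
 [327.4714 165.4467]
 [321.6911 171.1241]]
[([273.3, 223.6], 0.86), ([309.5, 201.3], 0.84)] [[311.5094 200.8628]]
[[311.2138 188.7122]
 [316.1705 188.4102]
 [310.7755 186.4096]]
```

View pics/ov.png

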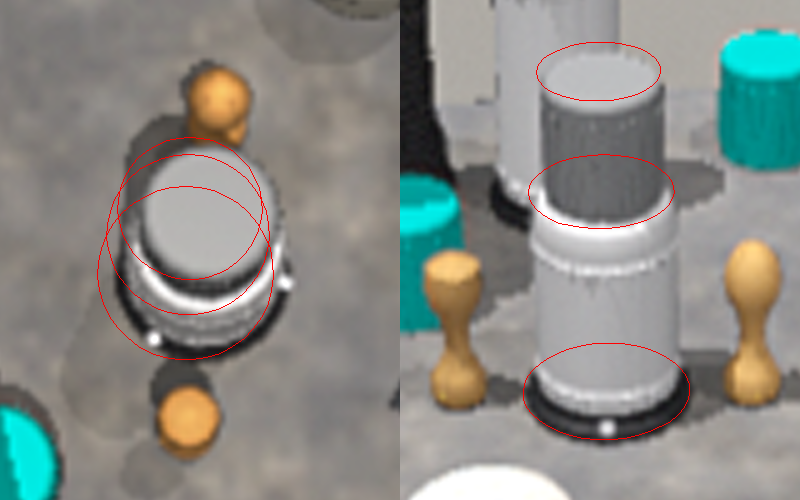

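The overlay shows the real cap about 3.6 px right of my model in the top view and 2 px lower in the side view. Both put the can at about (0.525, -0.206). The slate's centre is about (0.507, -0.372) with its x axis at yaw 150°, so the free spot is about (0.544, -0.394).

Call:
jog_arm --moves '[{"fingers": 0,"slide": [42,-20,0],"angular": [0,0,4]},{"fingers": 0,"slide": [80,-38,0],"angular": [0,0,8]},{"fingers": 0,"slide": [118,-56,0],"angular": [0,0,11]},{"fingers": 0,"slide": [156,-74,0],"angular": [0,0,14]},{"fingers": 0,"slide": [194,-91,0],"angular": [0,0,17]},{"fingers": 0,"slide": [232,-109,0],"angular": [0,0,20]},{"fingers": 0,"slide": [270,-127,0],"angular": [0,0,23]},{"fingers": 0,"slide": [308,-145,0],"angular": [0,0,26]},{"fingers": 0,"slide": [346,-163,0],"angular": [0,0,29]},{"fingers": 0,"slide": [380,-179,0],"angular": [0,0,32]}]' --squeeze 30

```text
clock: 1.83
tcp_pos: [0.4932, -0.2391, 0.2426]
orientation: [0.0, 0.995, -0.102, 0.0]
wrist_force: [-0.0, -0.4, -0.1]
finger_gap: 0.0855
grip_force: 0.0
```

```bash
cat >> h.py <<'E'
from scipy.spatial.transform import Rotation as R
def st(goal=None):
    s=get_state(); q=s["orientation"]; r=R.from_quat([q[1],q[2],q[3],q[0]]); M=r.as_matrix()
    print("t",round(s["clock"],2),"tcp",np.round(s["tcp_pos"],4),"yaw",round(np.degrees(np.arctan2(M[1,0],M[0,0])),1),"z",np.round(M[:,2],3),"j6",round(np.degrees(s["joint_pos"][5]),1),"gap",round(s["finger_gap"],4),"grip",round(s["grip_force"],1),"F",np.round(s["wrist_force"],1))
    if goal is not None: print("slide mm",np.round(M.T@(np.array(goal)-s["tcp_pos"])*1000,1))
E
python3 -c "
from h import *
st([.525,-.206,.241]);print(get_state()['joint_pos'])"
```

```text
t 1.83 tcp [ 0.4932 -0.2391  0.2426] yaw -11.7 z [ 0.001 -0.    -1.   ] j6 157.5 gap 0.0855 grip 0.0 F [-0.  -0.4 -0.1]
slide mm [ 24.4 -38.8   1.6]
[-5.97773463e-01  2.60032886e-01 -2.54947590e-02  1.28454388e+00
 -1.09893152e-04  2.74810093e+00]
```

Call:
jog_arm --moves '[{"fingers": 0,"slide": [14,-22,0],"angular": [0,0,4]},{"fingers": 0,"slide": [24,-39,0],"angular": [0,0,7]},{"fingers": 0,"slide": [24,-39,20],"angular": [0,0,7]},{"fingers": 0,"slide": [24,-39,40],"angular": [0,0,7]},{"fingers": 0,"slide": [24,-39,40],"angular": [0,0,7]}]'

```text
clock: 2.25
tcp_pos: [0.5219, -0.2057, 0.1986]
orientation: [-0.001, 0.987, -0.161, -0.003]
wrist_force: [-1.0, 0.5, -0.6]
finger_gap: 0.0855
grip_force: 0.0
```

Run:
```python
from h import *
st([.525,-.206,.128])
p=read_camera("side");q=read_camera("top");S=4
a=lambda P,u,v:cv2.resize(P["color"],None,fx=S,fy=S,interpolation=cv2.INTER_CUBIC)[(v-60)*S:(v+60)*S,(u-50)*S:(u+50)*S]
save(p,"pre",np.hstack([a(p,312,190),a(q,330,175)]))
```

```text
t 2.25 tcp [ 0.5219 -0.2057  0.1986] yaw -18.5 z [-0.005  0.003 -1.   ] j6 168.8 gap 0.0855 grip 0.0 F [-1.   0.5 -0.6]
slide mm [ 3.4 -0.6 70.6]
```

View pics/pre.png

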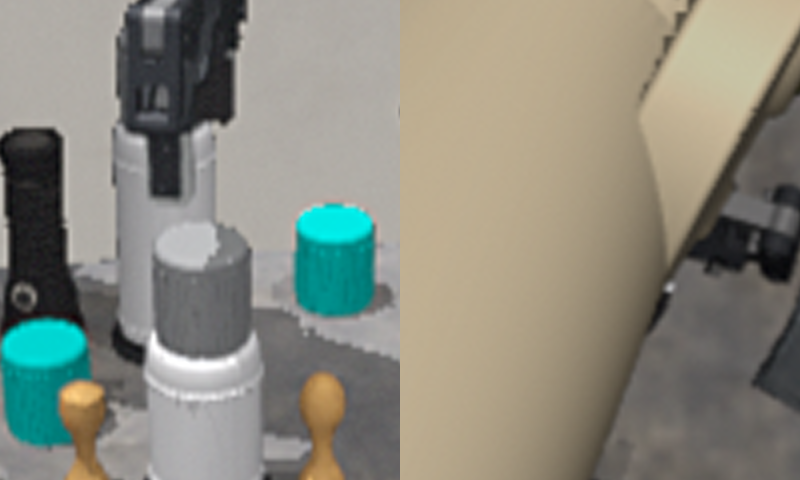

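The gripper is open above the cap and nothing touches. The near finger is at about (165,160) in the crop, which fits its closing direction.

Call:
jog_arm --moves '[{"fingers": 0,"slide": [2,0,20]},{"fingers": 0,"slide": [2,0,40]},{"fingers": 0,"slide": [2,0,60]},{"fingers": 0,"slide": [2,0,70]},{"fingers": 0,"slide": [2,0,70]},{"fingers": 0,"slide": [2,0,70]}]'

```text
schema error: expected keys fingers, slide, angular
```

```bash
python3 -c "
from h import *
st([.525,-.206,.128])"
```

```text
t 2.35 tcp [ 0.5228 -0.207   0.2019] yaw -18.6 z [-0.002  0.001 -1.   ] j6 168.8 gap 0.0855 grip 0.0 F [-0.1  0.5 -0.3]
slide mm [ 1.9 -1.7 73.9]
```

Call:
jog_arm --moves '[{"fingers": 0,"slide": [2,-1,20],"angular": [0,0,0]},{"fingers": 0,"slide": [2,-1,40],"angular": [0,0,0]},{"fingers": 0,"slide": [2,-1,60],"angular": [0,0,0]},{"fingers": 0,"slide": [2,-1,73],"angular": [0,0,0]},{"fingers": 0,"slide": [2,-1,73],"angular": [0,0,0]},{"fingers": 0,"slide": [2,-1,73],"angular": [0,0,0]}]'

```text
clock: 2.85
tcp_pos: [0.5256, -0.2076, 0.1302]
orientation: [0.0, 0.987, -0.162, 0.0]
wrist_force: [0.0, 0.4, 0.0]
finger_gap: 0.0854
grip_force: 0.0
```

```bash
python3 -c "
from h import *
st([.525,-.206,.128])"
```

```text
t 2.85 tcp [ 0.5256 -0.2076  0.1302] yaw -18.6 z [ 0. -0. -1.] j6 168.9 gap 0.0854 grip 0.0 F [0.  0.4 0. ]
slide mm [-1.1 -1.3  2.2]
```

Call:
jog_arm --moves '[{"fingers": 0.3,"slide": [-1,-1,0],"angular": [0,0,0]},{"fingers": 0.4,"slide": [-1,-1,0],"angular": [0,0,0]},{"fingers": 0.6,"slide": [-1,-1,0],"angular": [0,0,0]},{"fingers": 1,"slide": [-1,-1,0],"angular": [0,0,0]},{"fingers": 1,"slide": [-1,-1,0],"angular": [0,0,0]},{"fingers": 1,"slide": [-1,-1,0],"angular": [0,0,0]}]' --squeeze 30

```text
clock: 3.35
tcp_pos: [0.5258, -0.2064, 0.131]
orientation: [0.001, 0.987, -0.161, 0.001]
wrist_force: [-0.2, 0.1, 6.2]
finger_gap: 0.0492
grip_force: 31.6
```

```bash
python3 -c "
from h import *
st([.525,-.206,.130])"
```

```text
t 3.35 tcp [ 0.5258 -0.2064  0.131 ] yaw -18.6 z [ 0.002 -0.002 -1.   ] j6 169.0 gap 0.0492 grip 31.6 F [-0.2  0.1  6.2]
slide mm [-0.9 -0.1  1. ]
```

Call:
jog_arm --moves '[{"fingers": 1,"slide": [-1,0,-0.5],"angular": [0,0,-7]},{"fingers": 1,"slide": [-1,0,-0.8],"angular": [0,0,-14]},{"fingers": 1,"slide": [-1,0,-1],"angular": [0,0,-21]},{"fingers": 1,"slide": [-1,0,-1.3],"angular": [0,0,-28]},{"fingers": 1,"slide": [-1,0,-1.5],"angular": [0,0,-35]},{"fingers": 1,"slide": [-1,0,-1.8],"angular": [0,0,-42]},{"fingers": 1,"slide": [-1,0,-2],"angular": [0,0,-49]},{"fingers": 1,"slide": [-1,0,-2.3],"angular": [0,0,-56]},{"fingers": 1,"slide": [-1,0,-2.5],"angular": [0,0,-63]},{"fingers": 1,"slide": [-1,0,-2.8],"angular": [0,0,-70]}]'

```text
clock: 4.18
tcp_pos: [0.5245, -0.2058, 0.1326]
orientation: [0.001, 0.9, 0.437, 0.0]
wrist_force: [0.9, 0.9, 0.8]
finger_gap: 0.0495
grip_force: 31.1
```

```bash
python3 -c "
from h import *
st([.525,-.206,.133])"
```

```text
t 4.18 tcp [ 0.5245 -0.2058  0.1326] yaw 51.8 z [ 0.001 -0.001 -1.   ] j6 98.6 gap 0.0495 grip 31.1 F [0.9 0.9 0.8]
slide mm [ 0.1  0.5 -0.4]
```

Call:
jog_arm --moves '[{"fingers": 1,"slide": [0,0,-0.3],"angular": [0,0,-7]},{"fingers": 1,"slide": [0,0,-0.5],"angular": [0,0,-14]},{"fingers": 1,"slide": [0,0,-0.8],"angular": [0,0,-21]},{"fingers": 1,"slide": [0,0,-1],"angular": [0,0,-28]},{"fingers": 1,"slide": [0,0,-1.3],"angular": [0,0,-35]},{"fingers": 1,"slide": [0,0,-1.5],"angular": [0,0,-42]},{"fingers": 1,"slide": [0,0,-1.8],"angular": [0,0,-49]},{"fingers": 1,"slide": [0,0,-2],"angular": [0,0,-56]},{"fingers": 1,"slide": [0,0,-2.3],"angular": [0,0,-63]},{"fingers": 1,"slide": [0,0,-2.5],"angular": [0,0,-70]}]'

```text
clock: 5.02
tcp_pos: [0.5244, -0.2055, 0.1351]
orientation: [0.0, 0.486, 0.874, 0.0]
wrist_force: [-0.4, 0.6, -0.4]
finger_gap: 0.0495
grip_force: 31.1
```

```bash
python3 -c "
from h import *
st([.525,-.206,.1355])"
```

```text
t 5.02 tcp [ 0.5244 -0.2055  0.1351] yaw 121.8 z [ 0.001 -0.    -1.   ] j6 28.6 gap 0.0495 grip 31.1 F [-0.4  0.6 -0.4]
slide mm [-0.8  0.3 -0.4]
```

Call:
jog_arm --moves '[{"fingers": 1,"slide": [0,0,-0.3],"angular": [0,0,-7]},{"fingers": 1,"slide": [0,0,-0.5],"angular": [0,0,-14]},{"fingers": 1,"slide": [0,0,-0.8],"angular": [0,0,-21]},{"fingers": 1,"slide": [0,0,-1],"angular": [0,0,-28]},{"fingers": 1,"slide": [0,0,-1.3],"angular": [0,0,-35]},{"fingers": 1,"slide": [0,0,-1.5],"angular": [0,0,-42]},{"fingers": 1,"slide": [0,0,-1.8],"angular": [0,0,-49]},{"fingers": 1,"slide": [0,0,-2],"angular": [0,0,-56]},{"fingers": 1,"slide": [0,0,-2.3],"angular": [0,0,-63]},{"fingers": 1,"slide": [0,0,-2.5],"angular": [0,0,-70]}]'

```text
clock: 5.85
tcp_pos: [0.5242, -0.2056, 0.1376]
orientation: [0.0, -0.103, 0.995, -0.0]
wrist_force: [0.1, -0.2, 1.1]
finger_gap: 0.0494
grip_force: 31.2
```

Call:
jog_arm --moves '[{"fingers": 1,"slide": [0,0,-0.3],"angular": [0,0,-7]},{"fingers": 1,"slide": [0,0,-0.5],"angular": [0,0,-14]},{"fingers": 1,"slide": [0,0,-0.8],"angular": [0,0,-21]},{"fingers": 1,"slide": [0,0,-1],"angular": [0,0,-28]},{"fingers": 1,"slide": [0,0,-1.3],"angular": [0,0,-35]},{"fingers": 1,"slide": [0,0,-1.5],"angular": [0,0,-42]},{"fingers": 1,"slide": [0,0,-1.8],"angular": [0,0,-49]},{"fingers": 1,"slide": [0,0,-2],"angular": [0,0,-56]},{"fingers": 1,"slide": [0,0,-2.3],"angular": [0,0,-63]},{"fingers": 1,"slide": [0,0,-2.5],"angular": [0,0,-70]}]'

```text
clock: 6.68
tcp_pos: [0.5242, -0.2056, 0.14]
orientation: [0.0, -0.655, 0.756, -0.0]
wrist_force: [0.2, 0.2, 1.2]
finger_gap: 0.0494
grip_force: 31.2
```

```bash
python3 -c "
from h import *
st([.525,-.206,.1405])"
```

```text
t 6.68 tcp [ 0.5242 -0.2056  0.14  ] yaw -98.2 z [ 0.001 -0.    -1.   ] j6 -111.4 gap 0.0494 grip 31.2 F [0.2 0.2 1.2]
slide mm [ 0.3 -0.9 -0.5]
```

Call:
jog_arm --moves '[{"fingers": 1,"slide": [0,0,-0.3],"angular": [0,0,-7]},{"fingers": 1,"slide": [0,0,-0.5],"angular": [0,0,-14]},{"fingers": 1,"slide": [0,0,-0.8],"angular": [0,0,-21]},{"fingers": 1,"slide": [0,0,-1],"angular": [0,0,-28]},{"fingers": 1,"slide": [0,0,-1.3],"angular": [0,0,-35]},{"fingers": 1,"slide": [0,0,-1.5],"angular": [0,0,-42]},{"fingers": 1,"slide": [0,0,-1.8],"angular": [0,0,-49]},{"fingers": 1,"slide": [0,0,-2],"angular": [0,0,-56]},{"fingers": 1,"slide": [0,0,-2.2],"angular": [0,0,-60]},{"fingers": 1,"slide": [0,0,-2.2],"angular": [0,0,-60]}]'

```text
clock: 7.52
tcp_pos: [0.5243, -0.2057, 0.1423]
orientation: [0.0, 0.944, -0.329, 0.0]
wrist_force: [0.4, 0.1, 0.9]
finger_gap: 0.0497
grip_force: 31.1
```

Call:
jog_arm --moves '[{"fingers": 0.3,"slide": [0,0,0],"angular": [0,0,0]},{"fingers": 0.1,"slide": [0,0,0],"angular": [0,0,0]},{"fingers": 0.1,"slide": [0,0,0],"angular": [0,0,0]},{"fingers": 0.1,"slide": [0,0,0],"angular": [0,0,0]}]'

```text
clock: 7.85
tcp_pos: [0.5239, -0.2055, 0.1418]
orientation: [0.0, 0.944, -0.331, -0.0]
wrist_force: [-0.8, -0.2, -0.4]
finger_gap: 0.0772
grip_force: 0.0
```

```bash
python3 -c "
from h import *
st([.525,-.206,.1405])"
```

```text
t 7.85 tcp [ 0.5239 -0.2055  0.1418] yaw -38.6 z [-0. -0. -1.] j6 -171.0 gap 0.0772 grip 0.0 F [-0.8 -0.2 -0.4]
slide mm [ 1.2 -0.2  1.3]
```

Call:
jog_arm --moves '[{"fingers": 0.1,"slide": [0,0,0],"angular": [0,0,7]},{"fingers": 0.1,"slide": [0,0,0],"angular": [0,0,14]},{"fingers": 0.1,"slide": [0,0,0],"angular": [0,0,21]},{"fingers": 0.1,"slide": [0,0,0],"angular": [0,0,28]},{"fingers": 0.1,"slide": [0,0,0],"angular": [0,0,35]},{"fingers": 0.1,"slide": [0,0,0],"angular": [0,0,42]},{"fingers": 0.1,"slide": [0,0,0],"angular": [0,0,49]},{"fingers": 0.1,"slide": [0,0,0],"angular": [0,0,52]},{"fingers": 0.1,"slide": [0,0,0],"angular": [0,0,52]}]'

```text
clock: 8.6
tcp_pos: [0.524, -0.2055, 0.1418]
orientation: [-0.0, -0.703, 0.711, 0.0]
wrist_force: [0.3, 0.0, 0.7]
finger_gap: 0.0771
grip_force: 0.0
```

Call:
jog_arm --moves '[{"fingers": 0.3,"slide": [0,0,0],"angular": [0,0,0]},{"fingers": 0.4,"slide": [0,0,0],"angular": [0,0,0]},{"fingers": 0.6,"slide": [0,0,0],"angular": [0,0,0]},{"fingers": 1,"slide": [0,0,0],"angular": [0,0,0]},{"fingers": 1,"slide": [0,0,0],"angular": [0,0,0]},{"fingers": 1,"slide": [0,0,0],"angular": [0,0,0]}]'

```text
clock: 9.1
tcp_pos: [0.5241, -0.2057, 0.142]
orientation: [0.0, -0.704, 0.71, -0.0]
wrist_force: [0.2, -0.3, 1.3]
finger_gap: 0.05
grip_force: 30.9
```

```bash
python3 -c "
from h import *
st([.525,-.206,.1405])"
```

```text
t 9.1 tcp [ 0.5241 -0.2057  0.142 ] yaw -90.5 z [ 0. -0. -1.] j6 -119.0 gap 0.05 grip 30.9 F [ 0.2 -0.3  1.3]
slide mm [ 0.3 -0.9  1.5]
```

Turn 45° more, then a cautious 4 mm lift to test whether it is free.

Call:
jog_arm --moves '[{"fingers": 1,"slide": [0,0,-0.3],"angular": [0,0,-7]},{"fingers": 1,"slide": [0,0,-0.5],"angular": [0,0,-14]},{"fingers": 1,"slide": [0,0,-0.8],"angular": [0,0,-21]},{"fingers": 1,"slide": [0,0,-1],"angular": [0,0,-28]},{"fingers": 1,"slide": [0,0,-1.2],"angular": [0,0,-35]},{"fingers": 1,"slide": [0,0,-1.5],"angular": [0,0,-42]},{"fingers": 1,"slide": [0,0,-1.7],"angular": [0,0,-46]},{"fingers": 1,"slide": [0,0,-2.5],"angular": [0,0,-46]},{"fingers": 1,"slide": [0,0,-4],"angular": [0,0,-46]},{"fingers": 1,"slide": [0,0,-5],"angular": [0,0,-46]}]'

```text
clock: 9.93
tcp_pos: [0.5238, -0.2053, 0.1467]
orientation: [-0.0, 0.925, -0.38, -0.0]
wrist_force: [0.7, -0.1, -0.3]
finger_gap: 0.0494
grip_force: 31.1
```

```bash
python3 -c "
from h import *
st([.525,-.206,.1405])"
```

```text
t 9.93 tcp [ 0.5238 -0.2053  0.1467] yaw -44.7 z [-0.001  0.    -1.   ] j6 -164.9 gap 0.0494 grip 31.1 F [ 0.7 -0.1 -0.3]
slide mm [ 1.4 -0.4  6.2]
```

Call:
jog_arm --moves '[{"fingers": 1,"slide": [0,0,-8],"angular": [0,0,0]},{"fingers": 1,"slide": [0,0,-20],"angular": [0,0,0]},{"fingers": 1,"slide": [0,0,-34],"angular": [0,0,0]},{"fingers": 1,"slide": [0,0,-48],"angular": [0,0,0]},{"fingers": 1,"slide": [0,0,-57],"angular": [0,0,0]},{"fingers": 1,"slide": [0,0,-57],"angular": [0,0,0]}]'

```text
clock: 10.43
tcp_pos: [0.5251, -0.2061, 0.2064]
orientation: [0.0, 0.925, -0.379, 0.002]
wrist_force: [0.6, 0.2, -0.7]
finger_gap: 0.0497
grip_force: 31.4
```

Call:
jog_arm --moves '[{"fingers": 1,"slide": [15,12,0],"angular": [0,0,2]},{"fingers": 1,"slide": [33,27,0],"angular": [0,0,4]},{"fingers": 1,"slide": [54,44,0],"angular": [0,0,6]},{"fingers": 1,"slide": [75,61,0],"angular": [0,0,8]},{"fingers": 1,"slide": [96,78,0],"angular": [0,0,10]},{"fingers": 1,"slide": [117,95,0],"angular": [0,0,10]},{"fingers": 1,"slide": [135,110,0],"angular": [0,0,10]},{"fingers": 1,"slide": [147,120,0],"angular": [0,0,10]},{"fingers": 1,"slide": [147,120,0],"angular": [0,0,10]}]'

```text
clock: 11.18
tcp_pos: [0.544, -0.3974, 0.2021]
orientation: [0.0, 0.888, -0.46, -0.0]
wrist_force: [-0.1, 0.9, -1.4]
finger_gap: 0.0495
grip_force: 31.4
```

Run:
```python
from h import *
st([.544,-.394,.037])
p=read_camera("side");q=read_camera("top");S=4
a=lambda P,u,v:cv2.resize(P["color"],None,fx=S,fy=S,interpolation=cv2.INTER_CUBIC)[(v-75)*S:(v+75)*S,(u-50)*S:(u+50)*S]
for P in (p,q):
  pass
th=np.linspace(0,6.283,60)
for P in (p,q):
  c=P["color"]
  for x,y,z,r in((.544,-.394,.006,.025),(.469,-.364,.006,.0325)):
    cv2.polylines(c,[proj(P,np.c_[x+r*np.cos(th),y+r*np.sin(th),0*th+z]).round().astype(int)],True,(255,0,0),1)
save(p,"place",np.hstack([a(p,320,270),a(q,400,180)]))
```

```text
t 11.18 tcp [ 0.544  -0.3974  0.2021] yaw -54.8 z [-0.001 -0.    -1.   ] j6 -168.2 gap 0.0495 grip 31.4 F [-0.1  0.9 -1.4]
slide mm [ -2.8  -2.1 165.1]
```

View pics/place.png

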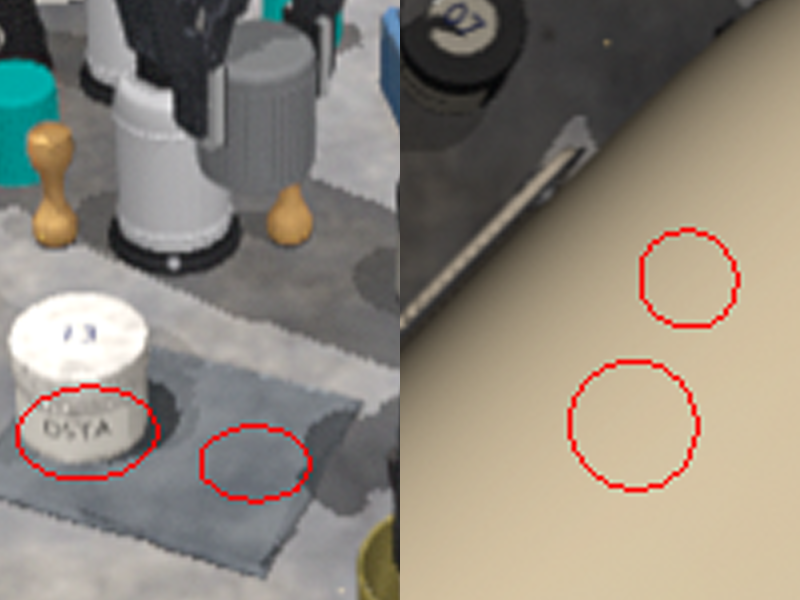

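The side view shows the cap held upright above the slate. My target ring, at about (255,462) in the crop, lies fully on the free slate and well clear of the tin. I'm lowering it.

Call:
jog_arm --moves '[{"fingers": 1,"slide": [-2,-1,15],"angular": [0,0,0]},{"fingers": 1,"slide": [-2,-1,40],"angular": [0,0,0]},{"fingers": 1,"slide": [-2,-1,70],"angular": [0,0,0]},{"fingers": 1,"slide": [-2,-1,100],"angular": [0,0,0]},{"fingers": 1,"slide": [-2,-1,125],"angular": [0,0,0]},{"fingers": 1,"slide": [-2,-1,142],"angular": [0,0,0]},{"fingers": 1,"slide": [-2,-1,152],"angular": [0,0,0]},{"fingers": 1,"slide": [-2,-1,158],"angular": [0,0,0]},{"fingers": 1,"slide": [-2,-1,160],"angular": [0,0,0]},{"fingers": 1,"slide": [-2,-1,160],"angular": [0,0,0]}]'

```text
clock: 12.12
tcp_pos: [0.5446, -0.3918, 0.0444]
orientation: [0.0, 0.889, -0.458, 0.0]
wrist_force: [0.5, -0.1, -0.2]
finger_gap: 0.0496
grip_force: 31.4
```

```bash
python3 -c "
from h import *
st([.544,-.394,.035])"
```

```text
t 12.12 tcp [ 0.5446 -0.3918  0.0444] yaw -54.5 z [ 0.001 -0.001 -1.   ] j6 -168.0 gap 0.0496 grip 31.4 F [ 0.5 -0.1 -0.2]
slide mm [1.5 1.8 9.4]
```

Call:
jog_arm --moves '[{"fingers": 1,"slide": [0,0,2],"angular": [0,0,0]},{"fingers": 1,"slide": [0,0,4],"angular": [0,0,0]},{"fingers": 1,"slide": [0,0,5],"angular": [0,0,0]},{"fingers": 1,"slide": [0,0,6],"angular": [0,0,0]},{"fingers": 1,"slide": [0,0,6],"angular": [0,0,0]}]'

```text
clock: 12.53
tcp_pos: [0.5442, -0.392, 0.038]
orientation: [0.0, 0.889, -0.458, 0.0]
wrist_force: [0.7, 0.0, -0.6]
finger_gap: 0.0494
grip_force: 31.4
```

Call:
jog_arm --moves '[{"fingers": 1,"slide": [0,0,0.5],"angular": [0,0,0]},{"fingers": 1,"slide": [0,0,1],"angular": [0,0,0]},{"fingers": 1,"slide": [0,0,1],"angular": [0,0,0]}]'

```text
clock: 12.78
tcp_pos: [0.5444, -0.3922, 0.0375]
orientation: [0.0, 0.889, -0.458, 0.0]
wrist_force: [-0.7, 1.4, 2.6]
finger_gap: 0.0495
grip_force: 31.7
```

Call:
jog_arm --moves '[{"fingers": 1,"slide": [0,0,0.5],"angular": [0,0,0]},{"fingers": 1,"slide": [0,0,0.5],"angular": [0,0,0]},{"fingers": 1,"slide": [0,0,0.5],"angular": [0,0,0]}]'

```text
clock: 13.03
tcp_pos: [0.5443, -0.3921, 0.0374]
orientation: [0.0, 0.889, -0.458, 0.0]
wrist_force: [-1.2, 1.5, 6.5]
finger_gap: 0.0498
grip_force: 31.9
```

The cap has touched down at about 6 N. Opening gently.

Call:
jog_arm --moves '[{"fingers": 0.4,"slide": [0,0,-0.5],"angular": [0,0,0]},{"fingers": 0.3,"slide": [0,0,-0.5],"angular": [0,0,0]},{"fingers": 0.2,"slide": [0,0,-0.5],"angular": [0,0,0]},{"fingers": 0.15,"slide": [0,0,-0.5],"angular": [0,0,0]},{"fingers": 0.15,"slide": [0,0,-0.5],"angular": [0,0,0]}]'

```text
clock: 13.45
tcp_pos: [0.5441, -0.3919, 0.0365]
orientation: [-0.0, 0.889, -0.458, -0.0]
wrist_force: [0.8, -0.7, 0.3]
finger_gap: 0.0727
grip_force: 0.0
```

Call:
jog_arm --moves '[{"fingers": 0.15,"slide": [0,0,-6],"angular": [0,0,0]},{"fingers": 0.15,"slide": [0,0,-20],"angular": [0,0,0]},{"fingers": 0.15,"slide": [0,0,-45],"angular": [0,0,0]},{"fingers": 0.15,"slide": [0,0,-80],"angular": [0,0,0]},{"fingers": 0.3,"slide": [0,0,-115],"angular": [0,0,0]},{"fingers": 0.6,"slide": [0,0,-145],"angular": [0,0,0]},{"fingers": 1,"slide": [0,0,-162],"angular": [0,0,0]},{"fingers": 1,"slide": [0,0,-162],"angular": [0,0,0]}]'

```text
clock: 14.12
tcp_pos: [0.5461, -0.3936, 0.205]
orientation: [0.001, 0.889, -0.458, 0.005]
wrist_force: [0.7, -0.5, 0.4]
finger_gap: 0.0247
grip_force: 0.0
```

```bash
python3 -c "
from h import *
st([.5245,-.206,.200])
p=read_camera('side');S=4
u,v=315,235
im=cv2.resize(p['color'],None,fx=S,fy=S,interpolation=cv2.INTER_CUBIC)
th=np.linspace(0,6.283,60)
cv2.polylines(im,[((proj(p,np.c_[.5245+.0115*np.cos(th),-.206+.0115*np.sin(th),0*th+.145])+.5)*S).round().astype(int)],True,(255,0,0),1)
save(p,'placed',im[(v-75)*S:(v+75)*S,(u-65)*S:(u+65)*S])
"
```

```text
t 14.12 tcp [ 0.5461 -0.3936  0.205 ] yaw -54.6 z [ 0.007 -0.006 -1.   ] j6 -168.1 gap 0.0247 grip 0.0 F [ 0.7 -0.5  0.4]
slide mm [-165.4  -91.2    3.7]
```

View pics/placed.png

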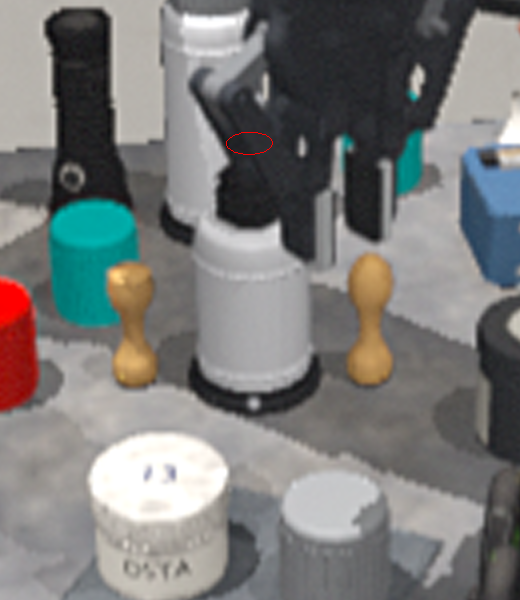

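The cap stands upright on the free slate at about (333,535) in the crop, and the stamps and tin are unmoved. Next I go above the nozzle with the fingers shut.

Call:
jog_arm --moves '[{"fingers": 1,"slide": [-15,-8,0],"angular": [0,0,0]},{"fingers": 1,"slide": [-40,-22,0],"angular": [0,0,0]},{"fingers": 1,"slide": [-70,-39,0],"angular": [0,0,0]},{"fingers": 1,"slide": [-100,-55,0],"angular": [0,0,0]},{"fingers": 1,"slide": [-130,-72,0],"angular": [0,0,0]},{"fingers": 1,"slide": [-152,-84,0],"angular": [0,0,0]},{"fingers": 1,"slide": [-164,-91,0],"angular": [0,0,0]},{"fingers": 1,"slide": [-164,-91,0],"angular": [0,0,0]},{"fingers": 1,"slide": [-164,-91,0],"angular": [0,0,0]}]'

```text
clock: 14.92
tcp_pos: [0.5232, -0.2053, 0.1982]
orientation: [0.0, 0.889, -0.458, -0.0]
wrist_force: [0.0, -0.4, 0.5]
finger_gap: 0.0002
grip_force: 0.0
```

```bash
python3 -c "
from h import *
st([.5242,-.2056,.160])
p=read_camera('side');S=5
for t in ('nozzle_top',):
  for P in (p,): print(t,[(r['point'],round(r['p'],2),at_z(P,r['point'],.145)) for r in tip_of(t,P)[:3]])
st([.5242,-.2056,.160])
u,v=312,190
im=cv2.resize(p['color'],None,fx=S,fy=S,interpolation=cv2.INTER_CUBIC)
th=np.linspace(0,6.283,60)
cv2.polylines(im,[((proj(p,np.c_[.5242+.0115*np.cos(th),-.2056+.0115*np.sin(th),0*th+.145])+.5)*S).round().astype(int)],True,(255,0,0),1)
save(p,'noz',im[(v-50)*S:(v+50)*S,(u-50)*S:(u+50)*S])
"
```

```text
t 14.92 tcp [ 0.5232 -0.2053  0.1982] yaw -54.5 z [-0.001 -0.    -1.   ] j6 -155.1 gap 0.0002 grip 0.0 F [ 0.  -0.4  0.5]
slide mm [ 0.8 -0.7 38.2]
nozzle_top [([313.0, 194.6], 0.67, array([ 0.52722872, -0.20393617,  0.145     ]))]
t 15.02 tcp [ 0.5235 -0.2067  0.1983] yaw -54.6 z [-0.    -0.001 -1.   ] j6 -155.1 gap 0.0 grip 0.0 F [-0.1 -0.8  0.7]
slide mm [-0.5 -1.2 38.3]
```

View pics/noz.png

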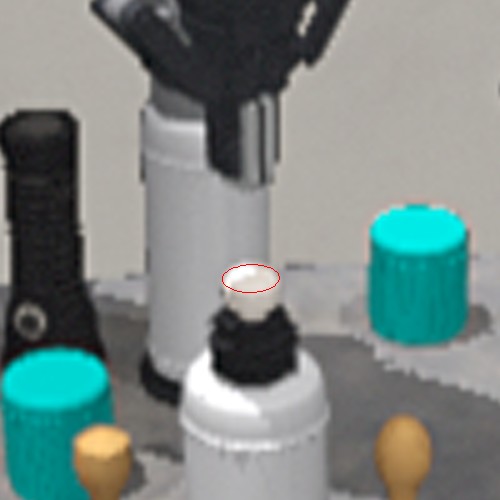

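The white nozzle shows at about (251,278) in the crop, right on my predicted ring, with the shut fingertips above it.

Call:
jog_arm --moves '[{"fingers": 1,"slide": [0,-1,10],"angular": [0,0,0]},{"fingers": 1,"slide": [0,-1,22],"angular": [0,0,0]},{"fingers": 1,"slide": [0,-1,30],"angular": [0,0,0]},{"fingers": 1,"slide": [0,-1,35],"angular": [0,0,0]},{"fingers": 1,"slide": [0,-1,38],"angular": [0,0,0]},{"fingers": 1,"slide": [0,-1,38],"angular": [0,0,0]}]'

```text
clock: 15.52
tcp_pos: [0.5236, -0.2051, 0.1597]
orientation: [0.0, 0.889, -0.459, -0.001]
wrist_force: [0.1, 0.1, 0.2]
finger_gap: 0.0
grip_force: 0.0
```

Call:
jog_arm --moves '[{"fingers": 1,"slide": [0,0,1],"angular": [0,0,0]},{"fingers": 1,"slide": [0,0,2],"angular": [0,0,0]},{"fingers": 1,"slide": [0,0,3],"angular": [0,0,0]},{"fingers": 1,"slide": [0,0,4],"angular": [0,0,0]},{"fingers": 1,"slide": [0,0,5],"angular": [0,0,0]},{"fingers": 1,"slide": [0,0,6],"angular": [0,0,0]},{"fingers": 1,"slide": [0,0,6],"angular": [0,0,0]}]'

```text
clock: 16.1
tcp_pos: [0.5242, -0.205, 0.1551]
orientation: [0.0, 0.889, -0.458, 0.0]
wrist_force: [-0.6, 0.3, 2.8]
finger_gap: -0.0004
grip_force: 1.3
```

Call:
jog_arm --moves '[{"fingers": 1,"slide": [0,0,1],"angular": [0,0,0]},{"fingers": 1,"slide": [0,0,2],"angular": [0,0,0]},{"fingers": 1,"slide": [0,0,3],"angular": [0,0,0]},{"fingers": 1,"slide": [0,0,4],"angular": [0,0,0]},{"fingers": 1,"slide": [0,0,5],"angular": [0,0,0]},{"fingers": 1,"slide": [0,0,5],"angular": [0,0,0]}]'

```text
clock: 16.6
tcp_pos: [0.5242, -0.205, 0.15]
orientation: [-0.0, 0.889, -0.458, 0.0]
wrist_force: [-1.6, 0.8, 5.9]
finger_gap: -0.0002
grip_force: 2.8
```

Call:
jog_arm --moves '[{"fingers": 1,"slide": [0,0,0.5],"angular": [0,0,0]},{"fingers": 1,"slide": [0,0,1],"angular": [0,0,0]},{"fingers": 1,"slide": [0,0,1],"angular": [0,0,0]}]'

```text
clock: 16.85
tcp_pos: [0.5242, -0.205, 0.1491]
orientation: [0.0, 0.889, -0.458, 0.0]
wrist_force: [-1.1, 0.6, 6.7]
finger_gap: 0.0003
grip_force: 3.0
```

Call:
jog_arm --moves '[{"fingers": 1,"slide": [0,0,0.5],"angular": [0,0,0]},{"fingers": 1,"slide": [0,0,1],"angular": [0,0,0]},{"fingers": 1,"slide": [0,0,1],"angular": [0,0,0]},{"fingers": 1,"slide": [0,0,1],"angular": [0,0,0]}]'

```text
clock: 17.18
tcp_pos: [0.5242, -0.205, 0.149]
orientation: [0.0, 0.889, -0.458, 0.001]
wrist_force: [-2.7, 1.6, 10.3]
finger_gap: -0.0002
grip_force: 5.3
```

Force is rising with no further travel, so this is the hard stop. I'll add a touch more, then release and retreat.

Call:
jog_arm --moves '[{"fingers": 1,"slide": [0,0,0.5],"angular": [0,0,0]},{"fingers": 1,"slide": [0,0,0.5],"angular": [0,0,0]},{"fingers": 1,"slide": [0,0,0.5],"angular": [0,0,0]}]'

```text
clock: 17.43
tcp_pos: [0.5243, -0.2051, 0.149]
orientation: [0.0, 0.889, -0.458, 0.001]
wrist_force: [-2.5, 2.3, 13.4]
finger_gap: 0.0002
grip_force: 6.6
```

Call:
jog_arm --moves '[{"fingers": 1,"slide": [0,0,-2],"angular": [0,0,0]},{"fingers": 1,"slide": [0,0,-5],"angular": [0,0,0]},{"fingers": 1,"slide": [0,0,-9],"angular": [0,0,0]},{"fingers": 1,"slide": [0,0,-15],"angular": [0,0,0]},{"fingers": 1,"slide": [0,0,-30],"angular": [0,0,0]},{"fingers": 1,"slide": [0,0,-50],"angular": [0,0,0]},{"fingers": 1,"slide": [0,0,-70],"angular": [0,0,0]},{"fingers": 1,"slide": [0,0,-80],"angular": [0,0,0]},{"fingers": 1,"slide": [0,0,-80],"angular": [0,0,0]},{"fingers": 1,"slide": [0,0,-80],"angular": [0,0,0]}]'

```text
clock: 18.27
tcp_pos: [0.5242, -0.2051, 0.2271]
orientation: [0.0, 0.889, -0.458, 0.0]
wrist_force: [0.3, 0.1, -0.1]
finger_gap: 0.0001
grip_force: 0.0
```

```bash
python3 -c "
from h import *
st()
p=read_camera('side');S=4
u,v=312,250
save(p,'end',cv2.resize(p['color'],None,fx=S,fy=S,interpolation=cv2.INTER_CUBIC)[(v-75)*S:(v+75)*S,(u-65)*S:(u+65)*S])
"
```

```text
t 18.27 tcp [ 0.5242 -0.2051  0.2271] yaw -54.6 z [ 0. -0. -1.] j6 -155.0 gap 0.0001 grip 0.0 F [ 0.3  0.1 -0.1]
```

View pics/end.png

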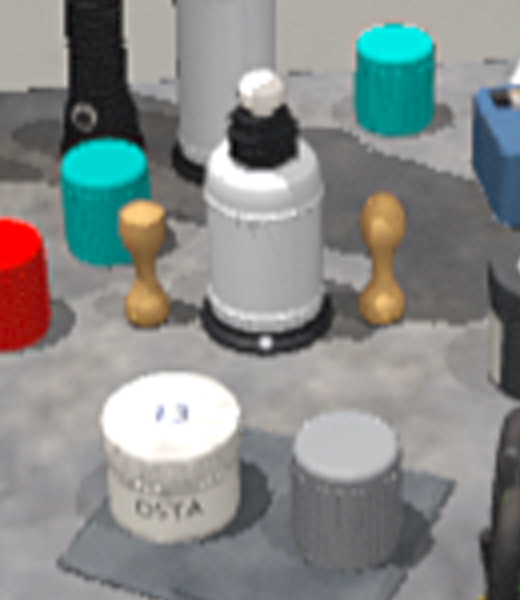

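The cap stands upright on the slate at about (347,490) in the crop. The nozzle is back up at (262,90), and the stamps, tin and torch are all standing.

```bash
python3 -c "
from workcell import *
print(hand_in())"
```

```text
the job is handed in; nothing more can be done
None
```

I handed the job in at about 18 s: the short canister's cap is off and standing upright on the free part of the slate, and the nozzle was pressed to its stop at about 13 N and sprang back up, with nothing else disturbed in the last picture.

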